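Interlock the third channel in the packing tray

ROBOT

A 6-joint arm with a two-finger parallel gripper is mounted at the origin on the work surface. World frame = base frame: x ahead of the robot, y to its left, z up, the work surface at z = 0. Lengths are in mm, angles in rad, forces in N, time in s.
With the tool pointing down it reaches from about 300 to 775 mm from the base axis. Payload 14.6 kg.
Tool frame: the origin (TCP) lies on the centre line of the jaws, within the pads' length; the fingertips stand 19 mm ahead of it and the grasp point (between the pads) is the TCP (bot.tip_reach is the distance from the TCP to the fingertips, in mm); z points along the fingers, y is the line along which they close (so a half turn about z gives the same grasp; the last joint's range is limited). The gripper opens to 85 mm and grips with 20 to 120 N. Pads are 22 mm wide; open, the fingers measure 114 mm over their backs; the gripper's body (76 mm by 85 mm) begins 54 mm behind the grasp point. The pads swing forward as they close: fully open they stand 13 mm farther back than shut.
Start: joints at [-1.39, 0.3, 1.521, -0, 1.321, -0.067], TCP at [134.893, -533.192, 250.281] pointing down, gripper open.
Joint ranges: [-3.03, 3.03], [-0.79, 2.21], [0.23, 2.52], [-1.04, 4.18], [0, 3.07], [-2.55, 2.55]. Speed limits (rad/s): [2.22, 2.22, 2.57, 3.14, 3.14, 3.14].

INTERFACE

Orientations are given as a unit quaternion [w, x, y, z].
In Python, from rig import bot gives the robot as it stands. Calls block until the motion is done:
- bot.move_to(position, orientation): joint-space move of the TCP to a pose.
- bot.servo_line(position, attitude=None, speed=150, until_force=None): straight line of the TCP; attitude=None keeps the orientation; speed is the mean speed in mm/s. With until_force (N) it stops when the force on the tool has changed by that much, and returns True; else False.
- bot.move_joints(angles): joint-space move.
- bot.move_gripper(opening, grip_force=None): finger opening in mm; grip_force is the grip in N (None keeps the last); returns when the fingers have stopped.
- bot.dwell(seconds).
- bot.ik(position, orientation): joint angles nearest the present ones, or None.
- bot.read_state(): the state.
- bot.read_camera(name): name is "scene" or "top" or "wrist"; returns a dict with "image" (400x640x3 uint8, blue, green, red), "depth" (400x640 float32, mm along the optical axis (not along the pixel's ray), 0 where there is no reading), "fovy" (degrees; the focal length in pixels is half the picture's height over the tangent of half this angle, whatever the lens; pixels are square), "cx", "cy" (the principal point, pixels), "eye" and "attitude" of the camera in the world; the wrist camera has in their place "mount" (4x4, takes a point from camera to tool coordinates, whose origin is the TCP and whose axes are the flange's). Camera axes: x right, y down, z forward; pixel columns grow to the right and rows downward; lengths in mm; the calibration is good to about 2 mm. The wrist camera is an equidistant fisheye: a pixel r from the principal point sees the ray r / f radians off the axis. A picture is of the moment at which its call begins: read the wrist's pose just before it.
A pose or a line that the arm cannot do raises bot.MotionError and nothing moves.
- bot.finish_job(): hands the job in; it is judged then, once.
The state is a dict: "clock": time; "joint_positions": joint angles; "qvel": joint speeds; "effort": joint torques, N m; "ee_pos": TCP position; "tool_rot": TCP orientation; "ft_force": force on the tool from outside, world axes, zero at the start; "moment": the same for the moment, N m; "grip_width": finger opening in mm; "grip_force": force on a finger pad.
Only numpy, scipy, OpenCV 4.12 (cv2) and the standard library are available. Lean on these libraries where they do the work, as an engineer would, in place of code of your own. Each camera call takes 0.05 s, during which the arm holds its last target. There are 200 camera calls.

TASK

Pack the loose aluminium channel with the two in the blue tray: turn it over so its open side faces down and lower it gently, without letting it fall, across the gap between them, one flange down inside each, fully home and with its ends flush with theirs. Leave the two channels in place in the tray, and do not disturb the other things on the table.

Things in the scene. Friction and masses are not known exactly. Their poses are not given: they have to be found in the camera images.
- chan: the loose aluminium U-channel, 130 mm long (its x), 64 mm wide over the flanges (its y), 40 mm high (its z), web and flanges 4 mm thick, about 0.19 kg (0.15 to 0.23). Origin at the middle of the web's outer face; z points from the web to the open side, y across the flanges. Starts open side up on the table; stands steadily on either cut end. Centre of mass 13 mm from the web face; gripped lightly away from it, it swings.
- chan_a: packed aluminium U-channel, 130 mm long (its x), 64 mm wide over the flanges (its y), 40 mm high (its z), web and flanges 4 mm thick, about 0.19 kg (0.15 to 0.23). Origin at the middle of the web's outer face; z points from the web to the open side, y across the flanges. It lies open side up in the tray, loose between low strips, with its origin on the tray's 10 mm thick board.
- chan_b: packed channel, identical to chan_a and parallel to it, open side up, its origin on the tray's board. The centre lines of chan_a and chan_b are 100 mm apart, so a 36 mm gap lies between their neighbouring flanges; a channel centred over the gap, open side down, straddles those two flanges with 6 mm to spare on each side, and comes to rest with its web 44 mm above the undersides of theirs (its flange edges on their webs, 54 mm from table to its top).
- tray: fixed blue packing tray, board 160 mm (its x, along the channels) x 190 mm (its y) x 10 mm thick, wooden strips at most 10 mm high on it. Origin at the centre of its underside on the table, midway between the two packed channels; z up.
- tape: bystander: roll of black tape lying flat, 80 mm across, 19 mm high, origin at the centre of its underside
- driver: bystander: red-handled screwdriver, 190 mm long, lying nearest the robot; x along it, origin on its underside
- square: bystander: try square lying flat: steel blade 160 x 28 mm along its x, wooden stock 16 mm high along its y; origin under the blade's middle
- depth_camera: bystander: black bar-shaped depth camera, 150 mm wide on a small round foot, 94 mm tall, origin under the foot
- spool: bystander: filament spool lying flat, black sides and orange filament, 150 mm across and 44 mm high, origin at the centre of its underside
- parts_bin: bystander: open white parts bin, 150 x 110 mm, 60 mm high, origin under its centre
Not all that is in view belongs to the job. What is shaped like the chan but red is not meant.

How it is judged (in metres and radians):
On the way:
1. the loose channel has been turned over, open side down (angle between chan's own z axis and vertical above 2.9 rad), for 0.1 s.
At the end, for the whole second after the job is handed in: The loose channel rests open side down, level, one flange in each packed channel, web 44 mm above theirs (3 mm), within 9 mm of the tray's centre line, ends flush with theirs (7 mm), parallel (0.1 rad), at rest; both packed channels lie flat in their places on the tray (x of chan in the frame of chan_a between -0.007 and 0.007 m and z of chan in the frame of chan_a between 0.041 and 0.047 m and angle between the x axis of chan and the x axis of chan_a, either way round below 0.1 rad and angle between each of chan_a, chan_b's own z axis and vertical below 0.06 rad and z of chan_a in the frame of tray between 0.007 and 0.013 m and horizontal distance between chan_a and tray between 0.044 and 0.056 m and x of chan in the frame of chan_b between -0.007 and 0.007 m and z of chan in the frame of chan_b between 0.041 and 0.047 m and angle between the x axis of chan and the x axis of chan_b, either way round below 0.1 rad and z of chan_b in the frame of tray between 0.007 and 0.013 m and horizontal distance between chan_b and tray between 0.044 and 0.056 m and y of chan in the frame of tray between -0.009 and 0.009 m and angle between chan's own z axis and vertical above 3.08 rad and linear speed of chan below 0.02 m/s and angular speed of chan below 0.1 rad/s); the robot touches nothing.
It fails at once if a packed channel was pulled or knocked out of its place (moved over 15 mm) (distance of any of chan_a, chan_b from where it was at the start of the episode above 0.015 m).
It fails at once if the channel was forced onto a packed channel (over 80 N) (contact force between chan and chan_a above 80 N or contact force between chan and chan_b above 80 N).
It fails at once if the channel fell or was rammed into the pack (faster than 0.4 m/s within 50 mm of its seat) (horizontal distance between chan and tray below 0.06 m and height (world z) of chan below 0.105 m and linear speed of chan above 0.4 m/s).
It fails at once if a bystander was moved more than 25 mm (distance of any of tape, driver, square, depth_camera, spool, parts_bin from where it was at the start of the episode above 0.025 m).
It also fails if it takes over 64 s, if anything falls off the work surface, if the arm or the gripper's body presses on something with over 40 N, if the wrist force passes 120 N, or if a joint passes its speed limit or range.

## Working session

There is one attempt and no reset: what is moved stays moved. The work goes in short steps, each a Python script; the robot and the scene stay as the last script left them, time stands still between calls to the robot, and variables do not carry over. Pictures are saved under pics/ and viewed, at most 10 in all, crops included, and the job is handed in when it is done.

```bash
ls; mkdir -p pics
cat > h.py <<'E'
import numpy as np, cv2
from scipy.spatial.transform import Rotation as R
from rig import bot
def rot(q): return R.from_quat([q[1],q[2],q[3],q[0]])
def quat(r):
    x=r.as_quat(); return [x[3],x[0],x[1],x[2]]
def cloud(c):
    """world points per pixel (pinhole static cameras)"""
    h,w=c['depth'].shape; f=h/2/np.tan(np.radians(c['fovy'])/2)
    u,v=np.meshgrid(np.arange(w),np.arange(h)); d=c['depth']
    p=np.dstack([(u-c['cx'])/f*d,(v-c['cy'])/f*d,d])
    return rot(c['attitude']).apply(p.reshape(-1,3)).reshape(h,w,3)+np.array(c['eye'])
E
python3 - <<'E'
from h import *
for n in ('top','scene'):
    c=bot.read_camera(n); cv2.imwrite(f'pics/{n}0.png',c['image']); np.savez(f'{n}0.npz',**c)
    print(n,c['fovy'],c['cx'],c['cy'],c['eye'],c['attitude'],(c['depth']>0).mean())
print(bot.read_state())
E
```

```text
pics
top 43.84497094913761 326.5721962233955 209.93433185012987 [ 448.82340469  -42.71202368 1546.19817196] [ 0.03680729 -0.69981539  0.71275868 -0.0296431 ] 0.99613671875
scene 50.482429765123186 327.5816526161637 206.22438861742864 [1468.38346312 -405.87551614  839.61657893] [-0.35639021  0.75913598  0.49146555 -0.23486207] 0.9959453125
{'clock': 0.1, 'joint_positions': array([-1.38960670e+00,  3.00450613e-01,  1.52151600e+00, -1.06960519e-07,
        1.32070122e+00, -6.65965063e-02]), 'qvel': array([-1.19275732e-03, -1.70347403e-03,  6.47427690e-04,  1.52410333e-04,
       -1.71355416e-03, -6.39945118e-06]), 'effort': array([ 5.66578074e-04, -5.44376493e+01, -3.62370336e+01, -9.53759491e-05,
        3.01772350e-03,  5.01176726e-05]), 'ee_pos': array([ 134.85716731, -533.01698605,  249.76007143]), 'tool_rot': array([-5.36704911e-04,  9.92334921e-01,  1.23576355e-01, -3.08369345e-05]), 'ft_force': array([-0.29408758,  0.08652255,  0.2237142 ]), 'moment': array([ 0.00794403, -0.02832726,  0.03790467]), 'grip_force': 0.0, 'grip_width': 85.5044387051429}
```

View pics/top0.png

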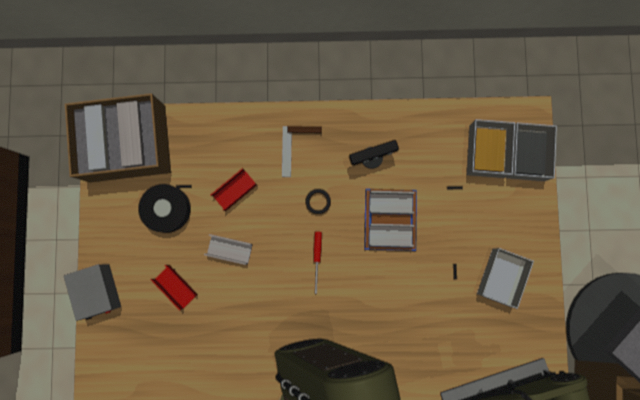

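View pics/scene0.png

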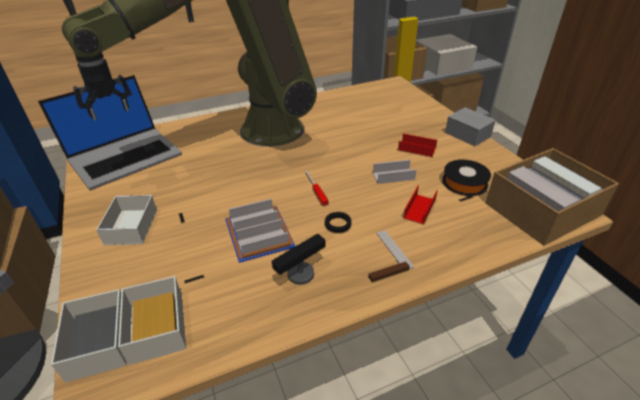

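The top view shows the loose channel at about (229,250). The tray with its two channels is at (390,219). The red decoys are at (234,190) and (174,287), and the driver is at (317,262). Next I'll get coarse poses from depth.

```bash
cat >> h.py <<'E'
def rect(p2):
    (c,s,a)=cv2.minAreaRect(p2.astype(np.float32)); a=np.radians(a)
    if s[0]<s[1]: s=(s[1],s[0]); a+=np.pi/2
    a=(a+np.pi/2)%np.pi-np.pi/2
    return np.round(c,1),np.round(s,1),round(a,4)
E
python3 - <<'E'
from h import *
c=dict(np.load('top0.npz')); P=cloud(c)
t=P[300:330,200:260].reshape(-1,3); print('table',t.mean(0),t[:,2].std())
for n,(u,v,r) in dict(chan=(229,250,28),tray=(390,219,36),red1=(234,190,28),red2=(174,287,28),driver=(317,262,36),tape=(318,201,20),spool=(164,209,34),cam=(374,153,30),square=(300,150,30)).items():
    q=P[max(v-r,0):v+r,u-r:u+r].reshape(-1,3); q=q[(q[:,2]>(7 if n!='driver' else 5))&(q[:,2]<120)]
    print(n,*rect(q[:,:2]),np.percentile(q[:,2],[5,50,95]).round(1))
def feas(p,yaw,tilt):
    pass
E
```

```text
table [278.8632907  273.84931669   8.31081791] 102.81147843360587
chan [476.3 277.3] [171.2 168.7] -1.5692 [ 7.1  9.5 44.4]
tray [ 564.2 -223.5] [221. 221.] 1.5484 [ 8.7 15.9 48.8]
red1 [664.2 261.4] [173.6 173.1] -0.0188 [ 7.2 13.3 43.5]
red2 [366.8 444.8] [169.9 167.6] 1.553 [ 7.3 12.3 43.6]
driver [435.8   5.9] [220.3 218. ] 1.5523 [ 5.1  7.4 27.4]
tape [6.25e+02 3.00e-01] [119.2 116.4] 0.0257 [ 7.4 18.7 25. ]
spool [608.8 480.2] [214.2 210.2] 1.5527 [ 8.4 45.  50.7]
cam [ 774.6 -178.3] [185.2 184.1] -0.018 [ 7.6 91.8 98.7]
square [787.   54.1] [188.3 187.5] -0.0239 [ 7.3 10.7 21. ]
```

```bash
python3 - <<'E'
from h import *
q=[0,1,0,0]
for n,p in dict(tray=[545,-223,280],chan=[460,277,280]).items():
    bot.move_to(p,q); bot.dwell(0.2); s=bot.read_state(); c=bot.read_camera('wrist')
    np.savez(f'w_{n}.npz',ee=s['ee_pos'],tr=s['tool_rot'],**c); cv2.imwrite(f'pics/w_{n}.png',c['image'])
    print(s['clock'],s['joint_positions'].round(3),s['ee_pos'])
print(c['mount'],c['fovy'],c['cx'],c['cy'])
E
python3 -c "
import cv2,numpy as np
cv2.imwrite('pics/w2.png',np.hstack([cv2.resize(cv2.imread('pics/w_%s.png'%n)[:, 120:520],(400,400)) for n in('tray','chan')]))"
```

```text
2.1667 [-0.452  0.367  1.363  0.     1.412  1.12 ] [ 544.74941737 -223.55943316  280.00326258]
4.2583 [ 0.473  0.249  1.516 -0.     1.377  2.044] [460.33204054 276.51622858 279.93872353]
[[ 5.71851136e-04 -9.48090581e-01 -3.17999879e-01  8.19006015e+01]
 [ 9.99999794e-01  6.35008556e-04 -9.49516478e-05  1.44751933e+00]
 [ 2.91955407e-04 -3.17999760e-01  9.48090749e-01 -1.23779424e+02]
 [ 0.00000000e+00  0.00000000e+00  0.00000000e+00  1.00000000e+00]] 65.70646984690485 323.8219788411371 196.53366702711227
```

View pics/w2.png

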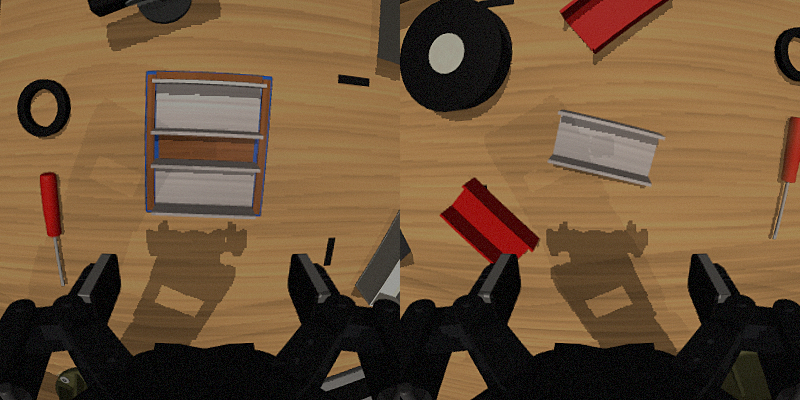

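The left half shows the tray with the two channels parallel, around crop (207,145). The right half shows the loose channel around crop (605,148), open side up and rotated about 15°. Now precise measurements: mask, then cast rays onto the flange-top plane.

```bash
cat >> h.py <<'E'
def rays(c,uv,ee,tr):
    """origin and world directions of wrist fisheye pixels"""
    M=np.array(c['mount']); f=200/np.tan(np.radians(c['fovy'])/2)
    d=np.asarray(uv,float)-[c['cx'],c['cy']]; r=np.hypot(*d.T)+1e-9; th=r/f
    v=np.c_[d/r[:,None]*np.sin(th)[:,None],np.cos(th)]
    T=rot(tr); return T.apply(M[:3,3])+ee, T.apply(v@M[:3,:3].T)
def cast(c,uv,ee,tr,z):
    o,d=rays(c,uv,ee,tr); return o+d*((z-o[2])/d[:,2])[:,None]
def wcloud(c,ee,tr):
    v,u=np.mgrid[:400,:640]; uv=np.c_[u.ravel(),v.ravel()]
    o,d=rays(c,uv,ee,tr); fw=rot(tr).apply(np.array(c['mount'])[:3,2])
    return (o+d*(c['depth'].ravel()/(d@fw))[:,None]).reshape(400,640,3)
E
python3 - <<'E'
from h import *
out=[]
for n,(a,b,e,f) in dict(tray=(60,225,255,405),chan=(100,195,260,395)).items():
    c=dict(np.load(f'w_{n}.npz')); ee,tr=c['ee'],c['tr']
    P=wcloud(c,ee,tr); im=c['image']
    q=P[a:b,e:f]; z=q[...,2]
    t=P[230:260,150:230,2] if n=='chan' else P[230:260,270:330,2]
    print(n,'table z',np.median(t),t.std())
    lo=28 if n=='chan' else 38
    m=(z>lo)&(z<lo+25); print(rect(q[m][:,:2]), np.median(z[m]),m.sum())
    k=cv2.resize(im[a-5:b+5,e-5:f+5],None,fx=4,fy=4,interpolation=cv2.INTER_NEAREST)
    zz=cv2.resize(np.clip(P[a-5:b+5,e-5:f+5,2]*4,0,255).astype(np.uint8),None,fx=4,fy=4,interpolation=cv2.INTER_NEAREST)
    out.append((k,zz))
k=out[1]; im=np.hstack([k[0],cv2.cvtColor(k[1],8)]); im=cv2.resize(im,None,fx=.69,fy=.69)
k=out[0]; im2=np.hstack([k[0],cv2.cvtColor(k[1],8)]); im2=cv2.resize(im2,None,fx=.45,fy=.45)
w=max(im.shape[1],im2.shape[1]); p=lambda i: np.pad(i,((0,0),(0,w-i.shape[1]),(0,0)))
o=np.vstack([p(im),p(im2)]); print(o.shape); cv2.imwrite('pics/zz.png',o)
E
```

```text
tray table z 0.34207931169194694 21.24741169172831
(array([ 563.2, -227.4]), array([164.6, 130.2]), np.float64(-0.038)) 49.7414749898399 2195
chan table z 2.246510383902205 52.329388849959344
(array([480.2, 273. ]), array([130.8,  65.5]), np.float64(1.3251)) 39.75114053318947 1025
(605, 800, 3)
```

Both fits match the known sizes: 164.6×130.2 for the pair and 130.8×65.5 for the loose channel.

The plan has two grasps across the flanges:
1. Tilt the channel up to stand on its end and release it.
2. Regrip from the web side and tilt on until it is open side down.

Next I'll check which options the arm can reach.

```bash
cat >> h.py <<'E'
CH=np.array([480.2,273.0]); CA=1.3251; TR=np.array([563.2,-227.4]); TA=-0.038+np.pi/2
def tool(psi,tau,s):
    """tool in the vertical plane of heading psi, tau degrees off straight down towards the heading"""
    t=np.radians(tau); u=np.array([np.cos(psi),np.sin(psi),0]); y=s*np.array([-np.sin(psi),np.cos(psi),0])
    z=u*np.sin(t)-np.array([0,0,np.cos(t)]); return quat(R.from_matrix(np.c_[np.cross(y,z),y,z]))
E
python3 - <<'E'
from h import *
def ik(p,psi,tau,s):
    try: j=bot.ik(list(p),tool(psi,tau,s))
    except bot.MotionError: j=None
    return j
# pick / place
for nm,P,A,taus,z in (('pick',CH,CA,(-50,-40,-30,-20),27),('place',TR,TA,(0,10,15,20,30),40)):
  for k in (0,np.pi):
    for s in (1,-1):
      print(nm,'flip' if k else 'base',s,[(t,None if (j:=ik([*P,z],A+k,t,s)) is None else j[3:].round(1).tolist()) for t in taus])
for P in ([480,273],[450,150],[450,-80],[550,90],[400,100],[550,-80]):
  for deg in range(0,360,30):
    a=np.radians(deg)
    r={}
    for s in (1,-1):
      r[s]=([t for t in (40,50,60,70,90) if ik([*P,67],a,t,s) is not None],[t for t in (-60,-70,-80,-90) if ik([*P,70],a,t,s) is not None])
    print(P,deg,*[f'{k}:{v}' for k,v in r.items() if v[0] and v[1]])
E
```

```text
pick base 1 [(-50, [-0.5, 1.7, -2.1]), (-40, [-0.4, 1.5, -2.1]), (-30, [-0.4, 1.4, -2.2]), (-20, [-0.3, 1.2, -2.2])]
pick base -1 [(-50, [-0.5, 1.7, 1.0]), (-40, [-0.4, 1.5, 1.0]), (-30, [-0.4, 1.4, 1.0]), (-20, [-0.3, 1.2, 0.9])]
pick flip 1 [(-50, [1.4, 0.8, -0.8]), (-40, [1.2, 0.7, -0.5]), (-30, [0.8, 0.6, -0.2]), (-20, [0.5, 0.6, 0.2])]
pick flip -1 [(-50, [1.4, 0.8, 2.3]), (-40, None), (-30, None), (-20, None)]
place base 1 [(0, None), (10, None), (15, [0.3, 1.1, 2.5]), (20, [0.3, 1.2, 2.5]), (30, [0.5, 1.3, 2.4])]
place base -1 [(0, [-0.0, 1.0, -0.4]), (10, [0.2, 1.1, -0.6]), (15, [0.3, 1.1, -0.6]), (20, [0.3, 1.2, -0.7]), (30, [0.5, 1.3, -0.8])]
place flip 1 [(0, [-0.0, 1.0, -0.4]), (10, [-0.2, 0.9, -0.2]), (15, [-0.3, 0.9, -0.1]), (20, [-0.4, 0.9, 0.0]), (30, [-0.7, 0.9, 0.2])]
place flip -1 [(0, None), (10, None), (15, None), (20, None), (30, None)]
[480, 273] 0 1:([60, 70, 90], [-60, -70, -80, -90]) -1:([60, 70, 90], [-60, -70, -80, -90])
[480, 273] 30 1:([50, 60, 70, 90], [-60, -70, -80, -90]) -1:([40, 50, 60, 70, 90], [-60, -70, -80, -90])
[480, 273] 60 1:([50, 60, 70, 90
[... 5078 characters left out ...]
:([40, 50, 60, 70, 90], [-60, -70, -80])
[550, -80] 90
[550, -80] 120
[550, -80] 150 1:([40, 50, 60, 70, 90], [-60, -70, -80, -90]) -1:([40, 50, 60, 70, 90], [-60, -70, -80, -90])
[550, -80] 180 1:([40, 50, 60, 70, 90], [-60, -70, -80, -90]) -1:([40, 50, 60, 70, 90], [-60, -70, -80, -90])
[550, -80] 210 1:([40, 50, 60, 70, 90], [-60, -70, -80, -90]) -1:([40, 50, 60, 70, 90], [-60, -70, -80, -90])
[550, -80] 240 1:([40, 50, 60, 70], [-60, -70, -80, -90]) -1:([40, 50, 60, 70], [-60, -70, -80, -90])
[550, -80] 270 1:([40, 50], [-60, -70, -80, -90]) -1:([50], [-60, -70, -80, -90])
[550, -80] 300
[550, -80] 330 1:([50, 60, 70, 90], [-60, -70, -80, -90]) -1:([50, 60, 70, 90], [-60, -70, -80, -90])
```

Everything is reachable with the channel stood up where it lies. Grasp 1 goes from tilt −35° to +55°. Grasp 2 goes from −70° to +20°.

```bash
cat >> h.py <<'E'
def st(n=''):
    s=bot.read_state(); print(n,round(s['clock'],1),s['ee_pos'].round(1),s['joint_positions'].round(2),'w',round(s['grip_width'],1),'F',s['ft_force'].round(1)); return s
E
python3 - <<'E'
from h import *
s=-1
bot.move_to([*CH,130],tool(CA,-35,s)); st('above')
print(bot.servo_line([*CH,27],speed=80,until_force=8)); st('down')
bot.move_gripper(55,60); st('grip')
bot.servo_line([*CH,60],speed=100); st('lift')
c=bot.read_camera('scene'); cv2.imwrite('pics/g1.png',c['image'][100:250,300:540].repeat(3,0).repeat(3,1))
E
```

```text
above 5.3 [480.5 273.1 130.6] [ 0.6   0.68  1.36 -0.39  1.59  0.94] w 85.2 F [-0.3  0.3 -0.4]
False
down 6.8 [480.4 273.1  27.5] [ 0.61  0.82  1.38 -0.39  1.43  1.  ] w 85.2 F [-0.   0.3  1.3]
grip 7.1 [480.5 273.3  27.6] [ 0.61  0.82  1.38 -0.39  1.43  1.  ] w 63.6 F [0.1 2.4 6.1]
lift 7.6 [480.3 273.   60.5] [ 0.61  0.77  1.38 -0.39  1.48  0.98] w 63.1 F [-0.6  0.1 -2.2]
```

View pics/g1.png

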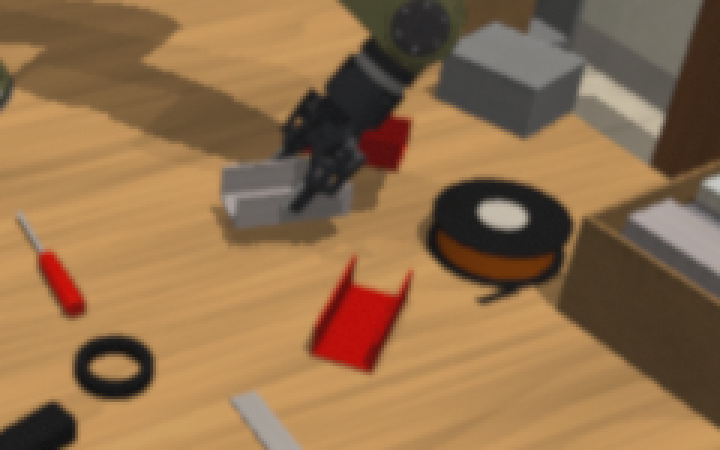

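The channel is gripped at mid-length (crop about (285,195)) and hangs level. Now I'll turn it to standing and set it down.

Run:
```python
from h import *
s=-1
for t in (-35,-5,25,55):
    bot.move_to([*CH,170],tool(CA,t,s)); st(t)
bot.servo_line([*CH,85],speed=120)
print(bot.servo_line([*CH,60],speed=25,until_force=4)); st('set')
c=bot.read_camera('scene'); cv2.imwrite('pics/g2.png',c['image'][80:230,300:540].repeat(3,0).repeat(3,1))
```

```text
-35 8.2 [480.1 272.9 170. ] [ 0.61  0.63  1.33 -0.39  1.66  0.91] w 63.3 F [-0.2  0.3 -2.1]
-5 8.6 [479.8 272.3 169.1] [ 0.48  0.41  1.56 -0.07  1.23  0.75] w 63.3 F [ 0.   0.3 -1.1]
25 9.2 [479.9 273.5 169.1] [0.3  0.29 1.79 0.48 0.89 0.27] w 62.9 F [ 0.3  0.5 -2.3]
55 10.0 [480.1 273.9 169.9] [ 0.13  0.32  1.97  1.27  0.92 -0.49] w 63.4 F [-0.5  0.1 -1.7]
True
set 11.7 [480.2 273.   64.1] [ 0.13  0.55  1.98  1.46  0.87 -0.8 ] w 62.9 F [-0.7 -0.6  4.4]
```

View pics/g2.png

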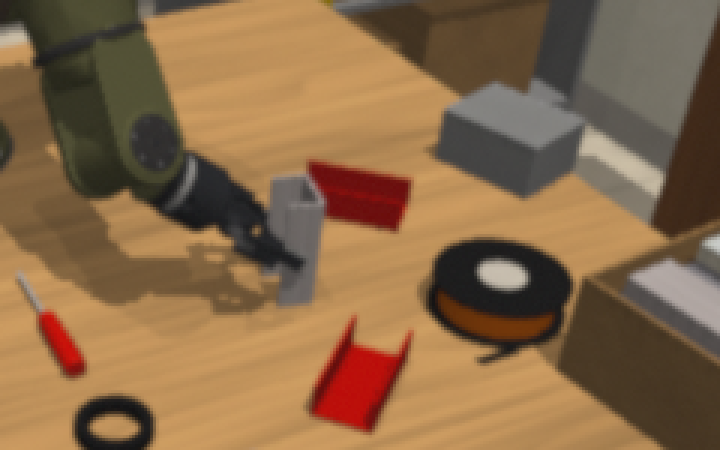

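It is standing on its end (crop about (298,240)), with the web on the far side from the gripper and contact at TCP z = 64. Now I'll release, back off and go round to the web side.

Run:
```python
from h import *
s=-1
u=np.array([np.cos(CA),np.sin(CA),0])
bot.move_gripper(85); bot.dwell(0.2)
p0=np.array([*CH,64.]); tz=rot(tool(CA,55,s)).apply([0,0,1])
bot.servo_line(list(p0-110*tz),speed=150); st('out')
bot.move_to(list(p0-20*u+[0,0,236]),tool(CA,0,s)); st('high')
tz=rot(tool(CA,-70,s)).apply([0,0,1]); g=p0+13*u+[0,0,2]
pre=g-130*tz
bot.move_to(list(pre+[0,0,150]),tool(CA,-45,s)); st('side hi')
bot.move_to(list(pre),tool(CA,-70,s)); st('pre')
ss=bot.read_state(); c=bot.read_camera('wrist'); np.savez('w_st.npz',ee=ss['ee_pos'],tr=ss['tool_rot'],**c)
c2=bot.read_camera('scene')
cv2.imwrite('pics/g3.png',np.hstack([c['image'][:,120:520],c2['image'][50:250,300:500].repeat(2,0).repeat(2,1)]))
```

```text
out 13.1 [458.2 185.9 126.8] [-0.07  0.35  2.07  1.24  1.02 -0.7 ] w 85.0 F [0.1 0.1 0.2]
high 14.4 [475.  253.6 298.6] [0.42 0.24 1.48 0.   1.42 0.67] w 85.1 F [0.3 0.6 0.3]
side hi 15.3 [513.7 403.1 260.7] [ 0.74  0.92  0.68 -0.49  2.17  0.84] w 85.1 F [ 0.7 -0.5  0.7]
pre 15.9 [514.2 403.8 113.4] [ 0.78  1.28  0.53 -0.74  2.33  0.8 ] w 84.8 F [ 0.6 -0.4  1.5]
```

View pics/g3.png

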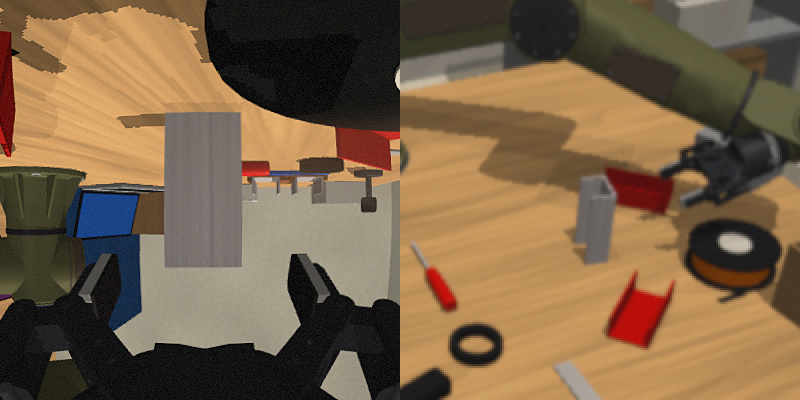

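The channel stands free. In the wrist view its web is centred at crop column 203 (principal point 204). The wrist camera hangs under the gripper near the spool, so I'll grip at 65° tilt and higher up, at z = 85, to clear it.

Run:
```python
from h import *
s=-1
u=np.array([np.cos(CA),np.sin(CA),0]); p0=np.array([*CH,0.])
q=tool(CA,-65,s); tz=rot(q).apply([0,0,1]); g=p0+13*u+[0,0,85]
bot.move_to(list(g-130*tz),q); st('pre')
print(bot.servo_line(list(g),speed=90,until_force=6)); st('at')
bot.move_gripper(55,60); st('grip')
bot.servo_line(list(g+[0,0,110]),speed=120); st('lift')
for t in (-35,-5,25):
    bot.move_to(list(g+[0,0,150]),tool(CA,t,s)); st(t)
c2=bot.read_camera('scene')
cv2.imwrite('pics/g4.png',c2['image'][50:250,300:500].repeat(2,0).repeat(2,1))
```

```text
pre 16.3 [513.2 400.2 145.9] [ 0.77  1.18  0.61 -0.68  2.28  0.83] w 84.8 F [0.3 0.7 1.8]
False
at 17.9 [483.4 286.   85.1] [ 0.69  1.01  1.11 -0.63  1.98  0.98] w 84.8 F [-1.   0.2  0.2]
grip 18.2 [483.4 285.8  85.2] [ 0.69  1.01  1.11 -0.63  1.98  0.98] w 63.0 F [1.2 1.5 2.4]
lift 19.3 [483.2 285.5 194.1] [ 0.69  0.86  1.1  -0.68  2.11  0.87] w 63.1 F [-0.1 -0.2 -2. ]
-35 19.7 [483.3 285.1 235.8] [ 0.62  0.59  1.24 -0.39  1.79  0.87] w 63.3 F [-0.1  0.4 -2.3]
-5 20.2 [482.9 285.1 233.4] [ 0.49  0.37  1.47 -0.07  1.37  0.76] w 63.0 F [ 0.4  0.1 -1.7]
25 20.8 [483.1 286.  233.8] [0.33 0.22 1.71 0.43 1.01 0.38] w 63.3 F [-0.3  1.2 -0.8]
```

View pics/g4.png

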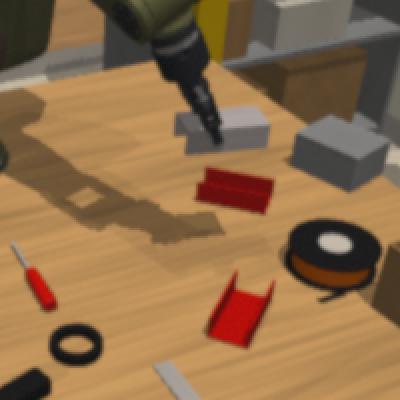

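It is turned over and level (crop about (225,130)). Next I'll hover over the tray and check the alignment.

Run:
```python
from h import *
s=-1; ut=np.array([np.cos(TA),np.sin(TA),0]); T=np.array([*TR,0.])-20*ut; q=tool(TA,25,s)
bot.move_to(list(T+[0,0,230]),q); st('over')
bot.servo_line(list(T+[0,0,120]),speed=120); bot.dwell(.2); ss=st('hover')
c=bot.read_camera('wrist'); np.savez('w_h.npz',ee=ss['ee_pos'],tr=ss['tool_rot'],**c)
P=wcloud(c,ss['ee_pos'],ss['tool_rot']); d=np.hypot(P[...,0]-TR[0],P[...,1]-TR[1]); z=P[...,2]
sat=cv2.cvtColor(c['image'],cv2.COLOR_BGR2HSV)
m=(abs(z-134)<7)&(d<100)&(sat[...,2]>60); m=cv2.morphologyEx(m.astype(np.uint8),cv2.MORPH_OPEN,np.ones((3,3)))>0; print('web',rect(P[m][:,:2]),np.median(z[m]),m.sum())
m2=(abs(z-50)<7)&(d<120); print('packed',rect(P[m2][:,:2]),m2.sum(), 'want',TR,TA)
o=c['image'].copy(); o[m]=o[m]//2+[0,120,0]; o[m2]=[0,0,255]
c2=bot.read_camera('scene')
cv2.imwrite('pics/g5.png',np.hstack([o[:,120:520],c2['image'][120:320,170:370].repeat(2,0).repeat(2,1)]))
```

```text
over 22.8 [ 562.8 -246.4  230.2] [-0.6   0.57  1.24  0.36  1.58 -0.61] w 63.2 F [ 0.1  0.4 -2.2]
hover 24.0 [ 562.6 -247.5  120.6] [-0.61  0.68  1.33  0.37  1.39 -0.68] w 63.0 F [ 0.3  0.1 -1.5]
web (array([ 563.6, -222.6]), array([118.6,  76.2]), np.float64(1.537)) 133.91955822300514 35700
packed (array([ 563.8, -215.5]), array([165.3, 106.4]), np.float64(-0.0373)) 2263 want [ 563.2 -227.4] 1.5327963267948965
```

View pics/g5.png

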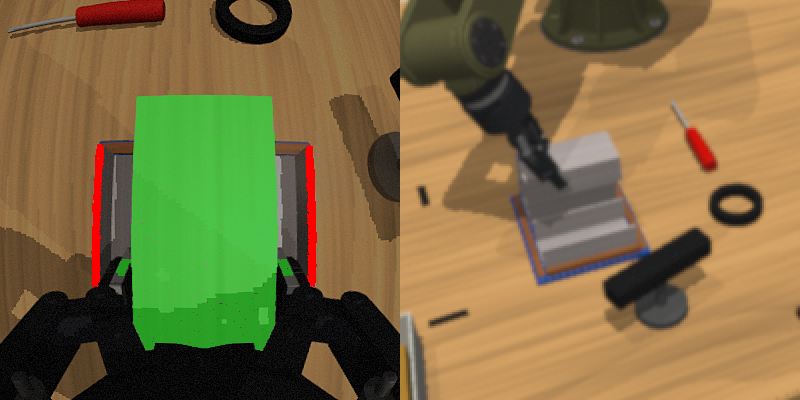

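The +x ends agree (web −163.3, packed −162.3) and so do the centre lines (563.6 and 563.8). I'll shift 1 mm and lower gently.

Run:
```python
from h import *
s=-1; ut=np.array([np.cos(TA),np.sin(TA),0]); T=np.array([*TR,0.])-19*ut+[0.3,0,0]
print(bot.servo_line(list(T+[0,0,52]),speed=60,until_force=10)); st('a')
print(bot.servo_line(list(T+[0,0,35]),speed=12,until_force=6)); st('b')
```

```text
False
a 25.4 [ 563.  -246.5   52.5] [-0.6   0.77  1.35  0.38  1.28 -0.72] w 63.0 F [ 0.9  0.1 -2.5]
True
b 26.3 [ 562.8 -246.4   40.9] [-0.6   0.78  1.36  0.38  1.27 -0.73] w 63.4 F [-1.4 -0.2  5.5]
```

Contact came at TCP z = 40.9, where the seated height should be about 40. I'll release, retract and check.

Run:
```python
from h import *
s=-1; ut=np.array([np.cos(TA),np.sin(TA),0]); T=np.array([*TR,0.])-19*ut+[0.3,0,0]
bot.move_gripper(82); bot.dwell(.3); st('open')
bot.servo_line(list(T+[0,0,150]),speed=100); st('up')
bot.move_to([545,-227,280],[0,1,0,0]); bot.dwell(.2); ss=st('look')
c=bot.read_camera('wrist'); P=wcloud(c,ss['ee_pos'],ss['tool_rot']); z=P[...,2]; im=c['image']
d=np.hypot(P[...,0]-TR[0],P[...,1]-TR[1]); v=(abs(z-52)<9)&(d<115)
pr=(P[...,:2]-TR)@np.array([[ut[0],-ut[1]],[ut[1],ut[0]]])   # along, across
for n,m in (('all',v),('mid',v&(abs(pr[...,1])<40)),('A',v&(pr[...,1]>60)),('B',v&(pr[...,1]<-60))):
    q=pr[m]; print(n,m.sum(),'along',np.percentile(q[:,0],[1,99]).round(1),'across',np.percentile(q[:,1],[1,99]).round(1),'z',np.median(z[m]).round(1))
w=v&(abs(pr[...,1])<28); A=np.c_[pr[w],np.ones(w.sum())]; print('slope',np.linalg.lstsq(A,z[w],rcond=None)[0].round(4),rect(P[v&(abs(pr[...,1])<40)][:,:2]))
cv2.imwrite('pics/g6.png',np.hstack([im[40:260,220:440].repeat(2,0).repeat(2,1)[:400,:400],bot.read_camera('scene')['image'][120:320,170:370].repeat(2,0).repeat(2,1)]))
```

```text
open 27.0 [ 562.4 -246.1   40. ] [-0.6   0.79  1.36  0.38  1.27 -0.73] w 81.9 F [-0.6  0.  -0.1]
up 28.2 [ 562.6 -246.2  149.2] [-0.6   0.65  1.31  0.37  1.44 -0.66] w 81.8 F [ 0.2  0.3 -0.8]
look 30.0 [ 545.  -227.1  279.7] [-0.46  0.37  1.36  0.    1.41  1.11] w 82.4 F [0.3 1.5 0.3]
all 7196 along [-64.2  63.4] across [-81.5  80.7] z 54.0
mid 6240 along [-64.3  63.3] across [-32.6  31.1] z 54.2
A 542 along [-63.  64.] across [76.7 81.8] z 49.8
B 414 along [-64.5  62.9] across [-82.4 -77.7] z 50.1
slope [4.00000e-04 1.40000e-03 5.42036e+01] (array([ 563.5, -227.9]), array([130.8,  65.5]), np.float64(1.5333))
```

View pics/g6.png

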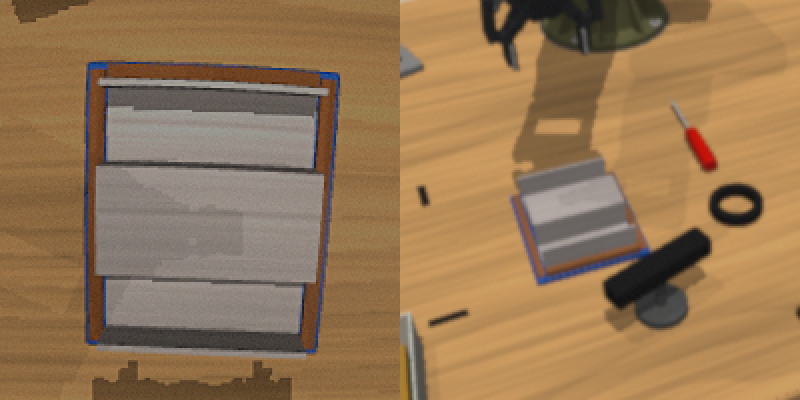

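The picture shows the channel seated level over the gap (crop about (210,222)). Its top is at z = 54.2, its ends are flush within about 1 mm, and it is centred and parallel.

```bash
python3 -c "
from rig import bot
print(bot.finish_job())"
```

```text
the job is handed in; nothing more can be done
None
```

The channel is turned over and seated across the two packed channels: top at 54.2 mm, ends flush within about 1 mm, centred and parallel. I handed the job in at about 30 s on the robot's clock; no verdict was returned.

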